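# Fold out the window winder's crank grip and crank it open

## Robot

A 7-joint arm with a two-finger parallel gripper is mounted at the origin on a cart in front of the work surface, level with it; the furniture and walls round the work are solid. World frame = base frame: x ahead of the robot, y to its left, z up, the work surface at z = 0. Lengths are in m, angles in rad, forces in N, time in s.
With the tool pointing down it reaches from about 0.425 to 0.925 m from the base axis. Payload 6.8 kg.
Tool frame: the origin (TCP) lies on the front face of the gripper's body, between the roots of the fingers; the fingertips stand 73 mm ahead of it and the grasp point (between the pads) lies 54 mm ahead of it; z points along the fingers, y is the direction in which the jaws open and shut (so a half turn about z gives the same grasp; the last joint's range is limited). The gripper opens to 85 mm and grips with 20 to 120 N. Pads are 22 mm wide; open, the fingers measure 114 mm over their backs; the gripper's body (76 mm by 85 mm) begins 54 mm behind the grasp point. The pads swing forward as they close: fully open they stand 13 mm farther back than shut.
Start: joints at [1.117, 0.477, 0.022, 1.555, -0.011, 1.109, -0.083], TCP at [0.229, -0.635, 0.304] pointing down, gripper open.
Joint ranges: [-2.96, 2.96], [-0.34, 2.1], [-1.41, 1.46], [0.24, 2.44], [-1.37, 4.51], [0.17, 1.92], [-2.96, 2.96]. Speed limits (rad/s): [2.39, 2.39, 3.14, 3.14, 3.14, 3.14, 3.14].

## Interface

Orientations are given as a unit quaternion [w, x, y, z].
In Python, from station import get_obs, read_camera, hand_in, spot_in, cut_out, spot_point gives the robot as it stands. The module is installed in compiled form; this text tells all that it offers.
- The arm moves only by the tool move_arm, never from a script. Its arguments are lists of equal length, an entry for each row: "gripper": the opening, from 0 (shut) to 1 (fully open); "xyz": the shift along the tool's x, y, z in cm, a list of three; "twist": the turn about the tool's z in rad. A call has 1 to 5 rows; each row is the pose to reach, as a shift and turn from the pose commanded when the call began, along the tool's axes at that moment; what a row does not reach only later rows make up. A row lasts 1/12 s, in which the tool goes at most 41.7 mm and 7.16 degrees, less where a joint would pass 70% of its speed; a pose out of reach is approached as far as the arm can. A call with a gripper value outside its range is refused whole. The fingers move at their own pace and stop on an object; "squeeze" is the grip in N (left out, the last holds). Time passes only in rows, so rows that repeat a pose let the fingers close. It gives the time, the measured TCP pose, the force and the opening at its end, in the units of the state.
- get_obs(): the state, without advancing time (a new reading comes with each control period).
- read_camera(name): name is "side" or "top" or "wrist"; returns a dict with "pixels" (400x640x3 uint8, red, green, blue), "fx", "fy", "cx", "cy" (pixels), "R" (3x3) and "t" (3): a world point X has camera coordinates R X + t. Camera axes: x right, y down, z forward; pixel columns grow to the right and rows downward; lengths in m; the calibration is good to about 2 mm. A picture is of the moment at which its call begins. There is no depth.
- hand_in(): hands the job in, once; it reports no verdict.
Trained networks look in the newest picture that a camera, given by its name, has taken for a name from the list of things; names that differ only in an ending like _2 or _b are one class to them, and where a whole thing is asked for, a point or a joint stands for the part that bears it (a point fixed in the world has none). Each returns a list of dicts, best first, with "p" (0 to 1); they miss things now and then, are a little off and sometimes report something else, mostly with a low value. They report only what shows in the picture. A call takes as long as a camera call. They do not tell look-alikes from the thing itself.
- spot_in(query, camera): "centre" ([x, y, z] in m, in world coordinates, good to about 4 mm: the middle of the surface that is visible of it).
- cut_out(query, camera): "pixels" (400x640 bool, what is visible of it).
- spot_point(query, camera): "centre" ([x, y, z] in m, in world coordinates, good to about 4 mm: a listed point, or the origin of a listed thing).
The state is a dict: "t": time; "q": joint angles; "joint_vel": joint speeds; "joint_torque": joint torques, N m; "eef_pos": TCP position; "tool_rot": TCP orientation; "contact_force": force on the tool from outside, world axes, zero at the start; "torque": the same for the moment, N m; "gripper_width": opening from 0.0 (shut) to 1.0 (fully open).
Only numpy, scipy, OpenCV 4.12 (cv2) and the standard library are available. Lean on these libraries where they do the work, as an engineer would, in place of code of your own. Each camera call takes 0.05 s, during which the arm holds its last target.

## Task

Two casement window winders stand on the bench, both with their crank grips folded down. On the one with the longer crank arm, first fold the grip up until it stands fully upright, and only then crank clockwise (seen from above) as far as it goes, leaving the grip upright. Leave the winder with the shorter arm alone, and let go when done.

Things in the scene. Friction and masses are not known exactly. Their poses are not given: they have to be found in the camera images.
- long_winder: Winder to be worked, fixed: grey 50x88 mm gear housing on a wooden block 96x150x18 mm, dark steel crank arm on top, 105 mm from shaft to grip hinge (other winder: 66 mm). Arm 13 mm wide, top face 59 mm above bench. Steel sash arm at the back, under 40 mm high, swings out as it cranks. Origin: on the vertical shaft axis, at bench height; at yaw 0 x points away from the robot, y to its left.
- crank (a joint): The long winder's crank angle, rad. The arm points from the shaft along (winder yaw + 3.927 - crank), measured anticlockwise from world x: front right (towards the robot) at 0. It grows clockwise seen from above, to a stop at 1.571. Starts at 0 to 0.4. Friction 0.15 N m (1.5 N at the grip); stays where left.
- grip (a joint): Fold angle of the long winder's black grip, rad: 0 = flat above the arm, pointing from hinge to shaft, 2.5 mm clear of the arm; 1.571 = upright at its stop. Hinge: level, across the arm's outer end, 71 mm above bench, in a fork 16 mm wide, 77 mm high. Grip round, 19 mm thick, from 11 to 65 mm off the hinge. Starts at 0 to 0.2. Friction 0.06 N m (1.2 N at its end); stays where left.
- short_grip_end (a point): Free end of the folded grip (45 mm long, 19 mm thick) of the other winder, which has the short 66 mm arm but otherwise looks the same, and is to be left alone. 71 to 80 mm above the bench. Which winder stands left or right varies.
There are look-alikes about, which are no part of the job. What is shaped like the long_winder but orange is not meant.

How it is judged:
On the way:
1. the long winder's grip is folded upright (within 10 degrees) before its crank is turned past 40 degrees (value of joint grip above 1.4 rad and value of joint crank below 0.7 rad), for 0.2 s.
At the end, for the whole second after the job is handed in: The long winder's grip stands upright (within 10 degrees) and its crank is turned clockwise to its stop (within 10 degrees), at rest (value of joint grip above 1.4 rad and value of joint crank above 1.39 rad and velocity of joint crank between -0.05 and 0.05 rad/s); the robot touches nothing.
It fails at once if the short winder's grip or crank is moved (more than 20 mm at the grip's end) (distance of short_grip_end from where it was at the start of the episode above 0.02 m).
It also fails if it takes over 42 s, if anything falls off the work surface, if the arm or the gripper's body presses on something with over 40 N, if the wrist force passes 120 N, or if a joint passes its speed limit or range.

## Working session

There is one attempt and no reset: what is moved stays moved. The work goes in short steps, Python scripts to look and compute and a tool call to move; the robot and the scene stay as the last step left them, time stands still between calls to the robot, and variables do not carry over. Pictures are saved under pics/ and viewed, and the job is handed in when it is done.

Besides the shell and the picture viewer there is one more tool, called after ">>>" in YAML: its name, and indented under it one key for each argument. move_arm: Moves the arm, as the interface text tells. Its arguments: {"type":"object","properties":{"gripper":{"type":"array","items":{"type":"number"}},"xyz":{"type":"array","items":{"type":"array","items":{"type":"number"}}},"twist":{"type":"array","items":{"type":"number"}},"squeeze":{"type":"number"}},"required":["gripper","xyz","twist"]}

```bash
mkdir -p pics; ls
python3 - <<'E'
from station import *
import cv2
for n in ("top","side","wrist"):
    c=read_camera(n); cv2.imwrite(f"pics/{n}0.png",c["pixels"][:,:,::-1])
    print(n,c["fx"],c["cx"],c["cy"],c["R"],c["t"])
    for q in ("long_winder","crank","grip","short_grip_end"):
        print(q,[(d["p"],d["centre"]) for d in spot_point(q,n)] if q in("long_winder","short_grip_end") else [(d["p"],d["centre"]) for d in spot_in(q,n)])
print(get_obs())
E
```

```text
pics
top 465.48522446889467 318.4689613877603 203.87536079154248 [[-0.28937474 -0.95720587  0.00437978]
 [-0.79976912  0.23926057 -0.55056674]
 [ 0.52595781 -0.16282292 -0.83477966]] [0.28489984 0.40253801 1.78872843]
long_winder [(0.81, [0.5654, 0.2261, 0.0003]), (0.64, [0.422, 0.6686, 0.0031])]
crank [(0.72, [0.5105, 0.2044, 0.0707]), (0.64, [0.3728, 0.6278, 0.0705])]
grip [(0.49, [0.5103, 0.201, 0.0693]), (0.47, [0.3668, 0.6192, 0.077])]
short_grip_end [(0.43, [0.5028, -0.1931, 0.074])]
side 407.85967315488165 318.7085880607075 201.5608393769376 [[-0.91620584 -0.40012537  0.02159961]
 [-0.26283262  0.55939657 -0.78612626]
 [ 0.30246631 -0.72593055 -0.61768841]] [0.52587332 0.12309262 1.36976484]
long_winder [(0.86, [0.5729, 0.2307, -0.002]), (0.8, [0.4188, 0.6721, -0.0026])]
crank [(0.61, [0.3742, 0.6342, 0.0669]), (0.5, [0.5158, 0.2036, 0.061])]
grip [(0.72, [0.3706, 0.6245, 0.0735]), (0.39, [0.5063, 0.201, 0.0848])]
short_grip_end [(0.48, [0.5013, -0.1907, 0.0766])]
wrist 330.15452857372503 315.4856169719312 202.1210480842645 [[ 0.33788824 -0.94118572 -0.00098613]
 [-0.9077689  -0.32616786  0.26376154]
 [-0.24857024 -0.08822674 -0.96458741]] [-0.67474966 -0.03455997  0.37840758]
long_winder []
crank []
grip []
short_grip_end []
{'t': 0.75, 'q': array([ 1.11688512,  0.47696417,  0.02239445,  1.55537439, -0.01149805,
        1.10929911, -0.08310724]), 'joint_vel': array([-0.00057173, -0.00274764,  0.00063099, -0.00037419, -0.00022573,
        0.00141878, -0.00051738]), 'joint_torque': array([-2.35580837e-04, -5.96217334e+01,  1.60643768e+00, -2.81514072e+01,
        1.25869084e-02,  1.44144800e-03, -8.96068798e-06]), 'eef_pos': array([ 0.22881593, -0.63506211,  0.30394268]), 'tool_rot': array([3.84670082e-05, 9.85090946e-01, 1.72034376e-01, 1.79912367e-05]), 'contact_force': array([ 0.12777208,  0.08491154, -0.02111394]), 'torque': array([ 0.02011677, -0.01207982,  0.03191571]), 'gripper_width': 1.001522714108319}
```

View pics/top0.png

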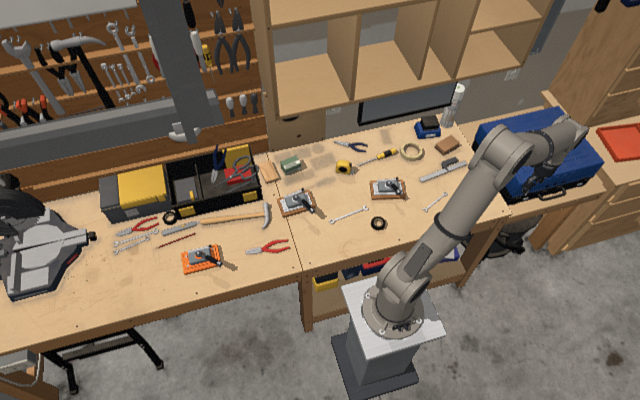

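View pics/side0.png

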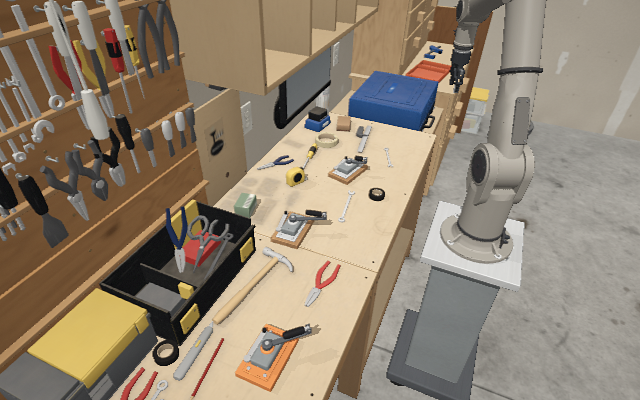

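Run:
```python
import cv2,numpy as np
a=cv2.imread("pics/top0.png"); b=cv2.imread("pics/side0.png")
# project approx
def P(n,X):pass
```

```text
(no output)
```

The top view shows three winders: orange at (203,258), which is the decoy; one at (298,203); and one at (388,188). I'll enlarge the last two to compare their arm lengths.

```bash
cat > h.py <<'E'
from station import *
import numpy as np,cv2
def proj(c,X):
    p=c["R"]@np.asarray(X,float)+c["t"]; return np.array([c["fx"]*p[0]/p[2]+c["cx"],c["fy"]*p[1]/p[2]+c["cy"]])
def ray(c,uv,z):
    d=c["R"].T@np.array([(uv[0]-c["cx"])/c["fx"],(uv[1]-c["cy"])/c["fy"],1]); o=-c["R"].T@c["t"]
    return o+d*(z-o[2])/d[2]
E
python3 - <<'E'
import cv2,numpy as np
a=cv2.imread("pics/top0.png"); b=cv2.imread("pics/side0.png")
f=lambda im,x,y,w,h:cv2.resize(im[y:y+h,x:x+w],(400,300),interpolation=cv2.INTER_CUBIC)
o=np.vstack([np.hstack([f(a,260,170,80,60),f(a,350,160,80,60)]),np.hstack([f(b,260,190,80,60),f(b,310,135,80,60)])])
cv2.imwrite("pics/c1.png",o)
E
```

```text
(no output)
```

View pics/c1.png

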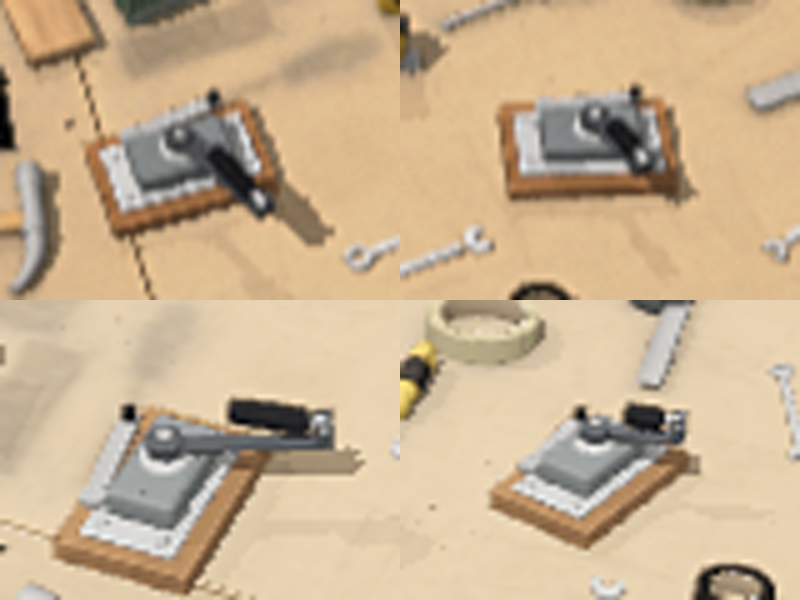

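The left winder (top px 298,203; side px 292,225) has the longer arm: its hinge overhangs the block. The right one (388,188) is short. So the long winder is the left one. Next I'll triangulate its shaft and hinge.

Run:
```python
from h import *
import scipy.optimize as so
T=read_camera("top");S=read_camera("side")
def tri(a,b):
    r=so.least_squares(lambda X:np.r_[proj(T,X)-a,proj(S,X)-b],[.5,.2,.07]); return r.x,r.fun
print("shaft",tri((296,197.2),(293,217.4)))
print("hinge",tri((312.4,210.4),(324.8,215.2)))
print("short shaft",tri((350+196/5,160+115/5),(310+195/5,135+125/5)))
print("short hinge",tri((350+240/5,160+158/5),(310+272/5,135+122/5)))
for c,a,b in((T,(296,197.2),(312.4,210.4)),(S,(293,217.4),(324.8,215.2))):
    p,q=ray(c,a,.066),ray(c,b,.073); print(p,q,np.linalg.norm(p-q),np.arctan2(*(q-p)[1::-1]))
for q in("long_winder",):
  for n in("top","side"): print([(d["p"],d["centre"]) for d in spot_point(q,n)])
o=get_obs();print(o["t"])
```

```text
shaft (array([0.56727045, 0.2274635 , 0.06160189]), array([-0.05583691, -0.46083273,  0.24454686,  0.25700381]))
hinge (array([0.47489336, 0.18093756, 0.06975713]), array([ 0.00554359,  0.06538248, -0.03512252, -0.037493  ]))
short shaft (array([ 0.52336184, -0.18461402,  0.05978531]), array([-0.0416505 , -0.32895187,  0.20766685,  0.21773753]))
short hinge (array([ 0.46465527, -0.20075019,  0.06890821]), array([-0.05235493, -0.48407947,  0.30686313,  0.32429653]))
[0.561961   0.22850376 0.066     ] [0.4732163  0.18143367 0.073     ] 0.10069862889694592 -2.6539226949797756
[0.56620521 0.23123529 0.066     ] [0.4733037  0.18465798 0.073     ] 0.1041591937930489 -2.6768558965027744
[(0.93, [0.5678, 0.2306, 0.0042]), (0.87, [0.4218, 0.6692, -0.0015])]
[(0.91, [0.418, 0.6683, -0.0015]), (0.74, [0.5735, 0.2273, -0.0049])]
0.95
```

>>> move_arm:
  gripper: [1, 1, 1, 1, 1]
  xyz:
    - [3.6, -1.8, 0]
    - [7.2, -3.6, 0]
    - [10.8, -5.4, 0]
    - [14.4, -7.2, 0]
    - [18, -9, 0]
  twist: [0, 0, 0, 0, 0]

```text
t: 1.37
eef_pos: [0.3686, -0.4879, 0.3041]
tool_rot: [0.0, 0.985, 0.172, 0.0]
contact_force: [0.7, -0.2, 0.2]
gripper_width: 1.001
```

>>> move_arm:
  gripper: [1, 1, 1, 1, 1]
  xyz:
    - [3.6, -1.8, 0]
    - [7.2, -3.6, 0]
    - [10.8, -5.4, 0]
    - [14.4, -7.2, 0]
    - [18, -9, 0]
  twist: [0, 0, 0, 0, 0]

```text
t: 1.78
eef_pos: [0.5076, -0.3421, 0.3042]
tool_rot: [0.0, 0.985, 0.172, 0.0]
contact_force: [0.5, -0.7, -1.0]
gripper_width: 0.998
```

>>> move_arm:
  gripper: [1, 1, 1, 1, 1]
  xyz:
    - [1.2, -3.4, 0]
    - [2.5, -6.8, 0]
    - [3.7, -10.2, 0]
    - [4.9, -13.6, 0]
    - [6.2, -17, 0]
  twist: [0, 0, 0, 0, 0]

```text
t: 2.2
eef_pos: [0.5069, -0.1612, 0.3041]
tool_rot: [0.0, 0.985, 0.172, 0.0]
contact_force: [-0.1, -0.3, -0.9]
gripper_width: 0.998
```

>>> move_arm:
  gripper: [1, 1, 1, 1, 1]
  xyz:
    - [1.2, -3.4, 0]
    - [2.5, -6.8, 0]
    - [3.7, -10.2, 0]
    - [4.9, -13.6, 0]
    - [6.2, -17, 0]
  twist: [0, 0, 0, 0, 0]

```text
t: 2.62
eef_pos: [0.5076, 0.0198, 0.3042]
tool_rot: [0.0, 0.985, 0.172, 0.0]
contact_force: [1.1, -0.1, -0.1]
gripper_width: 0.999
```

>>> move_arm:
  gripper: [1, 1, 1, 1, 1]
  xyz:
    - [1.2, -3.4, 0.6]
    - [2.5, -6.8, 1.2]
    - [3.7, -10.2, 1.8]
    - [4.9, -13.6, 2.4]
    - [6.2, -16.8, 3.0]
  twist: [0, -0.03, -0.06, -0.09, -0.12]

```text
t: 3.03
eef_pos: [0.5089, 0.1993, 0.2739]
tool_rot: [-0.0, 0.973, 0.232, 0.0]
contact_force: [0.4, 0.1, -1.0]
gripper_width: 0.999
```

Run:
```python
from h import *
c=read_camera("wrist"); cv2.imwrite("pics/w1.png",c["pixels"][:,:,::-1])
cv2.imwrite("pics/w1b.png",cv2.resize(c["pixels"][100:350,170:470,::-1],(800,667)[:2] if 0 else (720,600),interpolation=cv2.INTER_CUBIC))
o=get_obs();print(o["t"],o["eef_pos"],o["tool_rot"])
for X in ((.567,.2285,.066),(.4737,.182,.071)): print(proj(c,X))
for q in("long_winder",): print([(d["p"],d["centre"]) for d in spot_point(q,"wrist")])
print([(d["p"],d["centre"]) for d in spot_in("grip","wrist")])
```

```text
3.0833 [0.50769133 0.20716561 0.27329539] [-2.74101356e-03  9.71627043e-01  2.36501586e-01  6.12456123e-04]
[315.80609652 112.85551814]
[315.29368378 235.57769918]
[(0.7, [0.5697, 0.2288, 0.0012])]
[(0.57, [0.5109, 0.194, 0.0829])]
```

View pics/w1b.png

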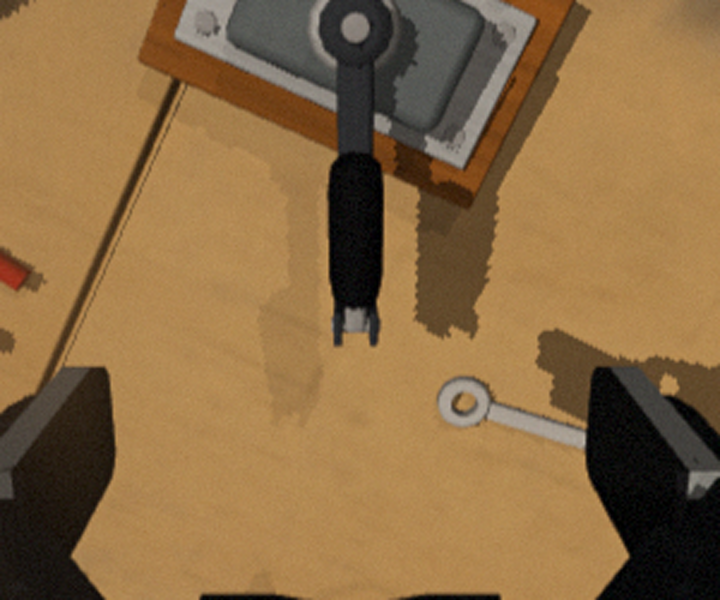

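The crop shows the shaft hub at crop (355,27), the hinge at (356,325), and the free end of the grip at (355,152). The arm is aligned with the tool's x axis. I'll back-project these.

Run:
```python
from h import *
from scipy.spatial.transform import Rotation as Ro
c=read_camera("wrist");o=get_obs()
print(o["t"],o["eef_pos"],o["tool_rot"])
cv2.imwrite("pics/w2.png",cv2.resize(c["pixels"][90:250,230:400,::-1],None,fx=3.7,fy=3.7,interpolation=cv2.INTER_CUBIC))
p=ray(c,(317.9,111.3),.067);q=ray(c,(318.3,235.4),.073)
print(p,q,np.linalg.norm(p-q),np.arctan2(*(q-p)[1::-1]))
w,x,y,z=o["tool_rot"];M=Ro.from_quat([x,y,z,w]).as_matrix();print(M)
```

```text
3.2333 [0.50906413 0.19807376 0.27371773] [-9.99966497e-06  9.72772304e-01  2.31762798e-01 -2.25250986e-04]
[0.56807343 0.22929002 0.067     ] [0.47524598 0.18150801 0.073     ] 0.10457560343573273 -2.666222549984983
[[ 8.92571909e-01  4.50904857e-01 -4.42870941e-04]
 [ 4.50904866e-01 -8.92572011e-01 -8.49548032e-05]
 [-4.33600740e-04 -1.23864392e-04 -9.99999898e-01]]
```

View pics/w2.png

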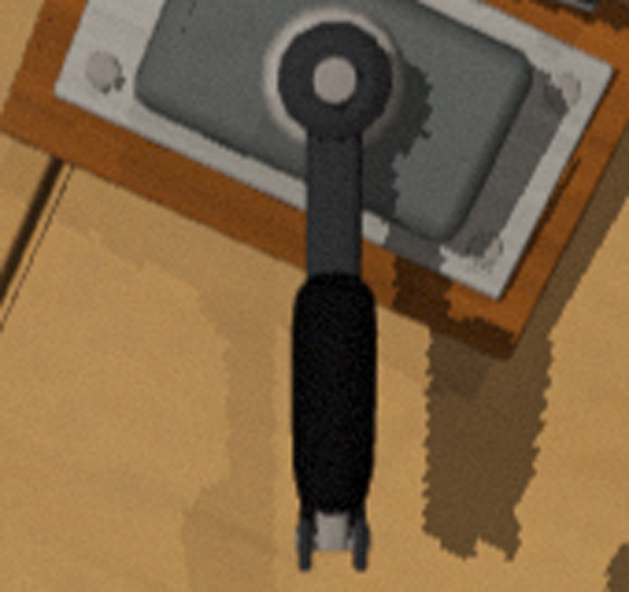

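Run:
```python
from h import *
from scipy.spatial.transform import Rotation as Ro
c=read_camera("wrist");o=get_obs()
e=o["eef_pos"];w,x,y,z=o["tool_rot"];M=Ro.from_quat([x,y,z,w]).as_matrix()
p=ray(c,(320.5,111.6),.067);q=ray(c,(320,236),.073);k=ray(c,(320.3,90+275/3.7),.078)
print(p,q,np.linalg.norm(p-q),np.arctan2(*(p-q)[1::-1]))
for X in(p,q,k):print((M.T@(X-e))*100)
print(e,o["t"])
```

```text
[0.56951649 0.22433397 0.067     ] [0.47591235 0.17728331 0.073     ] 0.1049356868427756 0.46576990458112766
[ 6.62581498  0.20773788 20.67719314]
[-3.85088461  0.21290654 20.08244715]
[ 2.5181606   0.19954536 19.57924675]
[0.50940793 0.19661713 0.27380384] 3.2833
```

>>> move_arm:
  gripper: [1, 0.8, 0.7, 0.6, 0.6]
  xyz:
    - [0.2, 0, 2.8]
    - [0.4, 0.1, 5.6]
    - [0.6, 0.2, 8.4]
    - [0.9, 0.2, 11.2]
    - [0.9, 0.2, 12.5]
  twist: [0, 0, 0, 0, 0]
  squeeze: 20

```text
t: 3.7
eef_pos: [0.5179, 0.1965, 0.1461]
tool_rot: [0.001, 0.973, 0.229, -0.002]
contact_force: [0.1, -0.3, 0.2]
gripper_width: 0.598
```

Run:
```python
from h import *
c=read_camera("wrist"); cv2.imwrite("pics/w3.png",c["pixels"][:,:,::-1])
a=read_camera("side")["pixels"][170:260,250:370,::-1]
cv2.imwrite("pics/s3.png",cv2.resize(a,None,fx=6,fy=6,interpolation=cv2.INTER_CUBIC))
o=get_obs();print(o["t"],o["eef_pos"],o["gripper_width"])
```

```text
3.8 [0.5174151  0.1967052  0.14667246] 0.6002349510908246
```

View pics/w3.png

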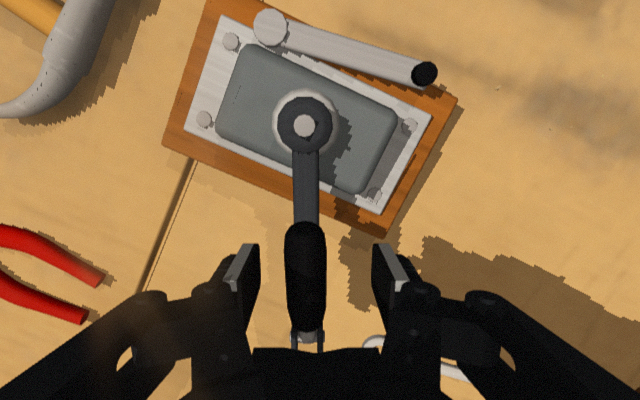

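View pics/s3.png

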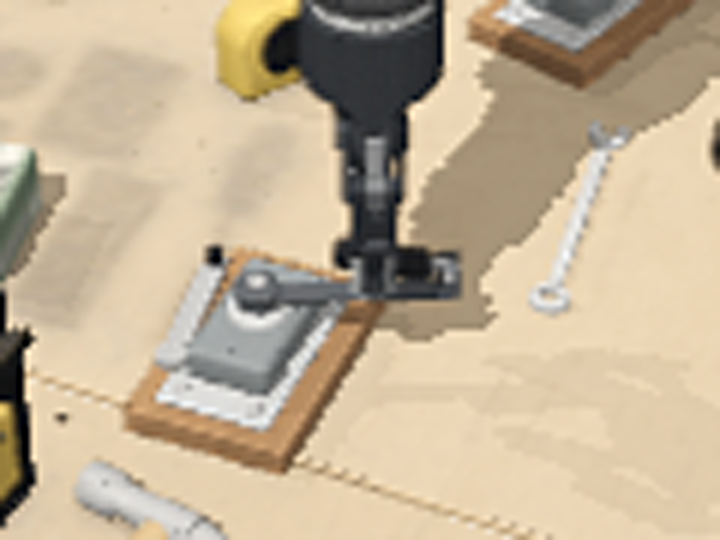

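The grip is between the pads: wrist px centre (306,280), pad edges at 258 and 372. It looks a little to the left, so I'll check the offset.

Run:
```python
from h import *
from scipy.spatial.transform import Rotation as Ro
c=read_camera("wrist");o=get_obs();cv2.imwrite("pics/w4.png",c["pixels"][:,:,::-1])
g=c["pixels"].mean(2)
e=o["eef_pos"];w,x,y,z=o["tool_rot"];M=Ro.from_quat([x,y,z,w]).as_matrix()
print(o["t"],e)
for r in (240,260,280,300):
    row=g[r,262:370]; i=np.where(row<45)[0]+262; print(r,i.min(),i.max())
for uv,z in(((305,125),.067),((306,225),.08),((306.5,335),.075),((306,280),.078)):print(M.T@(ray(c,uv,z)-e)*100)
```

```text
3.85 [0.51823761 0.19755627 0.14839576]
240 286 325
260 286 326
280 287 326
300 288 325
[ 5.87936858 -0.4261399   8.12631725]
[ 1.68387337 -0.3834545   6.83559728]
[-4.30449633 -0.42778608  7.34877128]
[-1.08940244 -0.41463891  7.04169031]
```

>>> move_arm:
  gripper: [0.6, 0.6, 0.1, 0.1, 0.1]
  xyz:
    - [0, -0.4, 0.6]
    - [0, -0.4, 1.1]
    - [0, -0.4, 1.1]
    - [0, -0.4, 1.1]
    - [0, -0.4, 1.1]
  twist: [0, 0, 0, 0, 0]
  squeeze: 20

```text
t: 4.27
eef_pos: [0.5167, 0.2028, 0.1384]
tool_rot: [0.0, 0.973, 0.231, 0.0]
contact_force: [0.2, -0.5, 0.6]
gripper_width: 0.212
```

>>> move_arm:
  gripper: [0.1, 0.1, 0.1]
  xyz:
    - [0, 0, 0]
    - [0, 0, 0]
    - [0, 0, 0]
  twist: [0, 0, 0]

```text
t: 4.52
eef_pos: [0.5167, 0.2029, 0.1382]
tool_rot: [0.0, 0.973, 0.231, 0.0]
contact_force: [0.6, -1.2, 1.8]
gripper_width: 0.215
```

Run:
```python
from h import *
c=read_camera("wrist");cv2.imwrite("pics/w5.png",c["pixels"][:,:,::-1])
o=get_obs();print(o["t"],o["eef_pos"],o["gripper_width"],o["contact_force"])
```

```text
4.5667 [0.51678009 0.20292786 0.13820578] 0.2087990859213233 [ 1.16178013 -0.9125675   1.83187712]
```

View pics/w5.png

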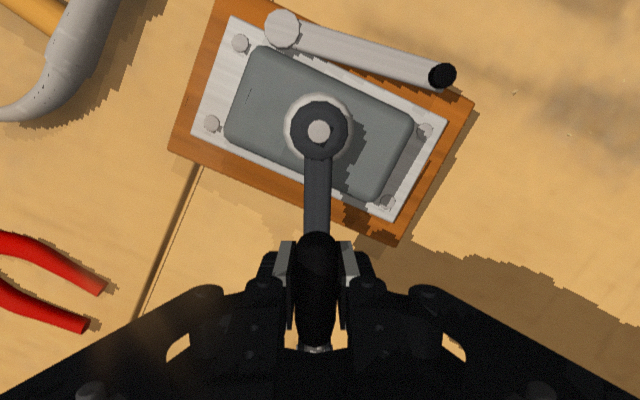

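The grip is held: width 0.21 × 85 mm = 18 mm, and the position agrees with the triangulated hinge. Now I'll fold it up along the arc, with r of about 4.7 cm.

>>> move_arm:
  gripper: [0.1, 0.1, 0.1, 0.1, 0.1]
  xyz:
    - [-0.1, 0, -0.5]
    - [-0.2, 0, -1.0]
    - [-0.38, 0, -1.45]
    - [-0.56, 0, -1.88]
    - [-0.8, 0, -2.3]
  twist: [0, 0, 0, 0, 0]

```text
t: 4.98
eef_pos: [0.508, 0.1987, 0.1605]
tool_rot: [0.0, 0.973, 0.231, -0.001]
contact_force: [-2.3, -2.3, -8.2]
gripper_width: 0.208
```

Run:
```python
from h import *
c=read_camera("wrist");cv2.imwrite("pics/w6.png",c["pixels"][:,:,::-1])
a=read_camera("side")["pixels"][170:260,250:370,::-1]
cv2.imwrite("pics/s6.png",cv2.resize(a,None,fx=6,fy=6,interpolation=cv2.INTER_CUBIC))
o=get_obs();print(o["t"],o["eef_pos"],o["gripper_width"],o["contact_force"])
```

```text
5.0833 [0.50780312 0.19865186 0.16079519] 0.20879215715276017 [-2.67107424 -2.83804258 -5.45103132]
```

View pics/s6.png

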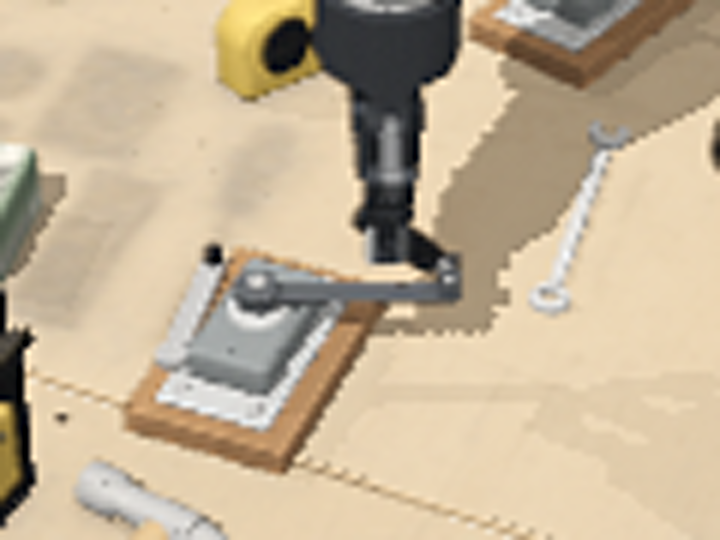

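View pics/w6.png

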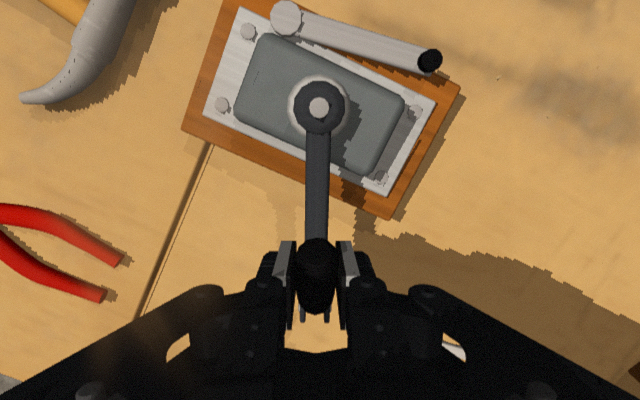

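The side view shows the grip tilted up about 30° between the pads, so I'll continue.

>>> move_arm:
  gripper: [0.1, 0.1, 0.1, 0.1, 0.1]
  xyz:
    - [-0.3, 0, -0.35]
    - [-0.6, 0, -0.7]
    - [-0.95, 0, -1.0]
    - [-1.35, 0, -1.27]
    - [-1.75, 0, -1.5]
  twist: [0, 0, 0, 0, 0]

```text
t: 5.5
eef_pos: [0.4931, 0.1915, 0.1759]
tool_rot: [-0.0, 0.973, 0.231, -0.0]
contact_force: [-0.8, -1.1, -12.8]
gripper_width: 0.213
```

>>> move_arm:
  gripper: [0.1, 0.1, 0.1, 0.1, 0.1]
  xyz:
    - [-0.45, 0, -0.2]
    - [-0.9, 0, -0.35]
    - [-1.35, 0, -0.43]
    - [-1.8, 0, -0.5]
    - [-2.2, 0, -0.5]
  twist: [0, 0, 0, 0, 0]

```text
t: 5.92
eef_pos: [0.4749, 0.1827, 0.182]
tool_rot: [-0.001, 0.973, 0.231, 0.002]
contact_force: [3.0, 1.7, -6.9]
gripper_width: 0.21
```

Run:
```python
from h import *
c=read_camera("wrist");cv2.imwrite("pics/w7.png",c["pixels"][:,:,::-1])
a=read_camera("side")["pixels"][170:260,250:370,::-1]
cv2.imwrite("pics/s7.png",cv2.resize(a,None,fx=6,fy=6,interpolation=cv2.INTER_CUBIC))
o=get_obs();print(o["t"],o["eef_pos"],o["gripper_width"],o["contact_force"])
```

```text
6.0167 [0.47454021 0.18247881 0.18200082] 0.2061651421058044 [ 0.47626962  1.28256172 -2.9291706 ]
```

View pics/s7.png

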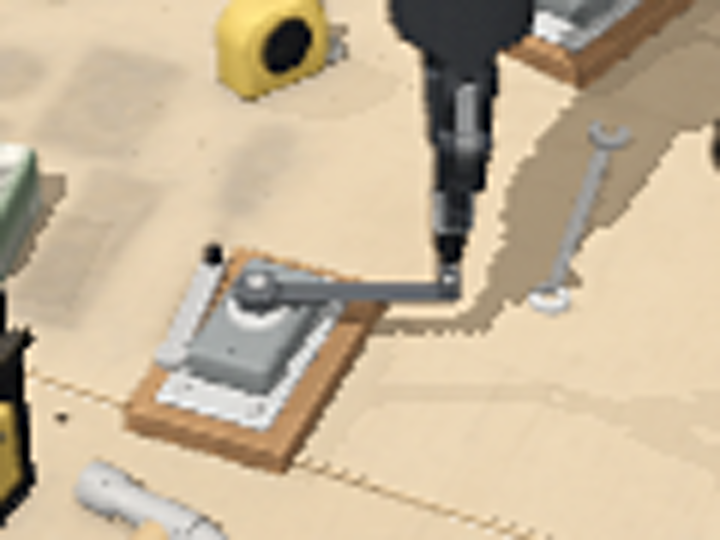

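View pics/w7.png

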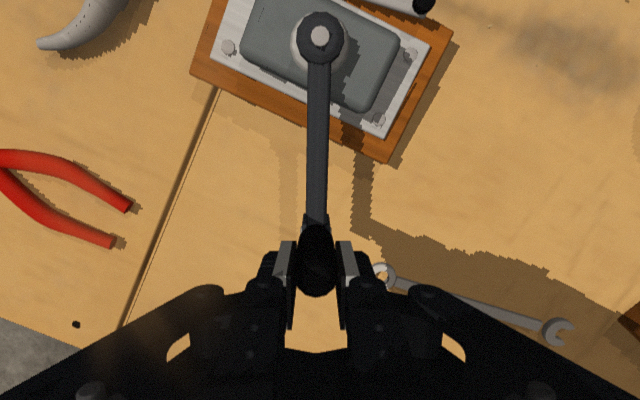

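The grip is nearly upright, with its base at wrist px (317,220) and its top at about (317,275). I'll press on outward to find the stop.

>>> move_arm:
  gripper: [0.1, 0.1, 0.1, 0.1]
  xyz:
    - [-0.3, 0, 0]
    - [-0.6, 0, 0.05]
    - [-0.8, 0, 0.05]
    - [-0.8, 0, 0.05]
  twist: [0, 0, 0, 0]

```text
t: 6.35
eef_pos: [0.4715, 0.1809, 0.1823]
tool_rot: [-0.002, 0.973, 0.231, 0.006]
contact_force: [15.1, 7.2, -13.5]
gripper_width: 0.208
```

Run:
```python
from h import *
c=read_camera("wrist");cv2.imwrite("pics/w8.png",c["pixels"][:,:,::-1])
S=read_camera("side");a=S["pixels"][170:260,250:370,::-1]
cv2.imwrite("pics/s8.png",cv2.resize(a,None,fx=6,fy=6,interpolation=cv2.INTER_CUBIC))
o=get_obs();print(o["t"],o["eef_pos"],o["gripper_width"],o["contact_force"])
u=np.array([.8925,.451,0]);H=np.array([.4747,.1817,.071])
for t in(0,10,20):
  t=np.radians(t); print([proj(c,H+r*(u*np.sin(t)+np.array([0,0,np.cos(t)])))for r in(0,.065)])
```

```text
6.45 [0.47146864 0.18094876 0.18229847] 0.21027392428409405 [ 14.62607671   7.36682827 -12.8266036 ]
[array([317.33861   , 226.16416338]), array([317.86483008, 279.8414132 ])]
[array([317.33861   , 226.16416338]), array([317.82418605, 251.85370352])]
[array([317.33861   , 226.16416338]), array([317.76068144, 222.29312788])]
```

View pics/w8.png

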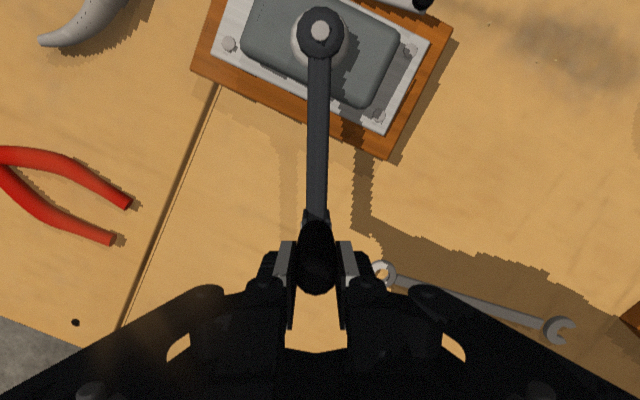

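The stop is felt: a 16 N outward reaction with the tool no longer advancing, and the predicted upright top (318,280) fits the picture. The block's edge gives a yaw of about 0.04, so the crank is at about 0.35 and has about 1.22 rad left.

>>> move_arm:
  gripper: [0.1, 0.1]
  xyz:
    - [0.3, 0, 0]
    - [0.4, 0, 0]
  twist: [0, 0]

```text
t: 6.62
eef_pos: [0.4724, 0.1814, 0.182]
tool_rot: [-0.001, 0.973, 0.231, 0.002]
contact_force: [1.1, 1.1, 6.0]
gripper_width: 0.209
```

Run:
```python
from h import *
o=get_obs();print(o["t"],o["eef_pos"],o["q"],o["contact_force"])
```

```text
6.6167 [0.47238598 0.18143047 0.18201606] [-0.16421815  0.39019399 -0.393238    2.04467394  0.21763216  0.74078398
 -1.79648625] [1.1001077  1.07518456 6.0499215 ]
```

Joint 7 is at -1.80 and would get near its -2.96 limit. So I'll re-grasp with the tool turned back 0.8 rad about the round grip.

>>> move_arm:
  gripper: [0.45, 0.45, 0.45, 0.45, 0.45]
  xyz:
    - [0, 0, 0]
    - [0, 0, 0]
    - [0, 0, 0]
    - [0, 0, 0]
    - [0, 0, 0]
  twist: [0, 0, -0.1, -0.2, -0.3]

```text
t: 7.03
eef_pos: [0.4695, 0.1793, 0.1801]
tool_rot: [0.0, 0.927, 0.376, -0.001]
contact_force: [-0.1, 0.2, -0.1]
gripper_width: 0.45
```

>>> move_arm:
  gripper: [0.45, 0.45, 0.45, 0.45, 0.45]
  xyz:
    - [0, 0, 0]
    - [0, 0, 0]
    - [0, 0, 0]
    - [0, 0, 0]
    - [0, 0, 0]
  twist: [-0.1, -0.2, -0.3, -0.4, -0.5]

```text
t: 7.45
eef_pos: [0.4695, 0.1792, 0.1801]
tool_rot: [0.0, 0.805, 0.593, -0.001]
contact_force: [0.7, -1.1, -0.8]
gripper_width: 0.451
```

Run:
```python
from h import *
c=read_camera("wrist");cv2.imwrite("pics/w9.png",c["pixels"][:,:,::-1])
S=read_camera("side");a=S["pixels"][170:260,250:370,::-1]
cv2.imwrite("pics/s9.png",cv2.resize(a,None,fx=6,fy=6,interpolation=cv2.INTER_CUBIC))
o=get_obs();print(o["t"],o["eef_pos"],o["q"],o["contact_force"])
```

```text
7.55 [0.46966806 0.17921671 0.18003934] [-0.01609557  0.42205198 -0.57450908  2.04014519  0.32562874  0.7699475
 -1.09212072] [ 0.77201783 -0.1383562   0.26031641]
```

View pics/w9.png

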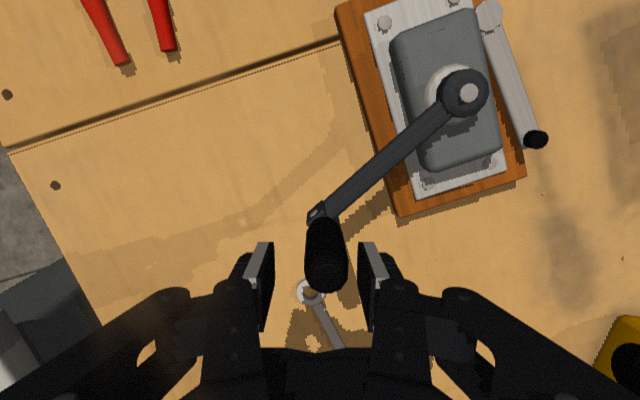

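View pics/s9.png

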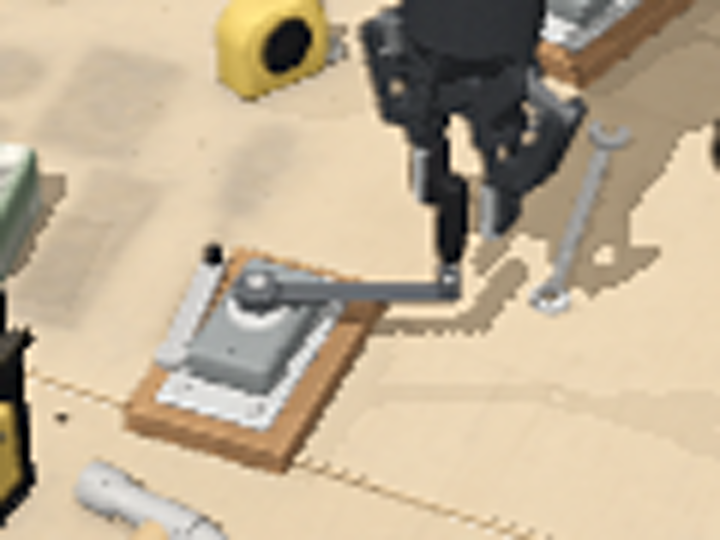

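The grip stands upright at wrist px (326,255). I'll recentre by 5 mm and close.

>>> move_arm:
  gripper: [0.45, 0.1, 0.1, 0.1, 0.1]
  xyz:
    - [0.3, 0.3, 0]
    - [0.3, 0.3, 0]
    - [0.3, 0.3, 0]
    - [0.3, 0.3, 0]
    - [0.3, 0.3, 0]
  twist: [0, 0, 0, 0, 0]
  squeeze: 20

```text
t: 7.97
eef_pos: [0.4745, 0.1821, 0.1806]
tool_rot: [0.0, 0.807, 0.591, 0.0]
contact_force: [2.5, -0.3, -0.7]
gripper_width: 0.207
```

>>> move_arm:
  gripper: [0.1, 0.1, 0.1, 0.1, 0.1]
  xyz:
    - [0.8, -0.7, 0]
    - [1.6, -1.3, 0]
    - [2.6, -1.8, 0]
    - [3.5, -2.3, 0]
    - [4.5, -2.6, 0]
  twist: [0.1, 0.2, 0.3, 0.4, 0.5]

```text
t: 8.38
eef_pos: [0.4639, 0.2328, 0.1806]
tool_rot: [0.0, 0.929, 0.371, 0.001]
contact_force: [6.5, -0.2, -2.8]
gripper_width: 0.208
```

Run:
```python
from h import *
c=read_camera("wrist");cv2.imwrite("pics/w10.png",c["pixels"][:,:,::-1])
S=read_camera("side");a=S["pixels"][170:260,250:370,::-1]
cv2.imwrite("pics/s10.png",cv2.resize(a,None,fx=6,fy=6,interpolation=cv2.INTER_CUBIC))
o=get_obs();e=o["eef_pos"];print(o["t"],e,o["q"],o["contact_force"],o["gripper_width"])
d=e[:2]-[.5685,.229];print(np.hypot(*d),np.arctan2(d[1],d[0])%6.283)
```

```text
8.4833 [0.46395135 0.23416659 0.18057476] [-0.20999267  0.42307678 -0.46294241  2.01012346  0.26908979  0.76366913
 -1.6405798 ] [ 5.03546957 -0.75007637 -1.77927364] 0.2077886896356504
0.10467623097418431 3.092214814656751
```

View pics/w10.png

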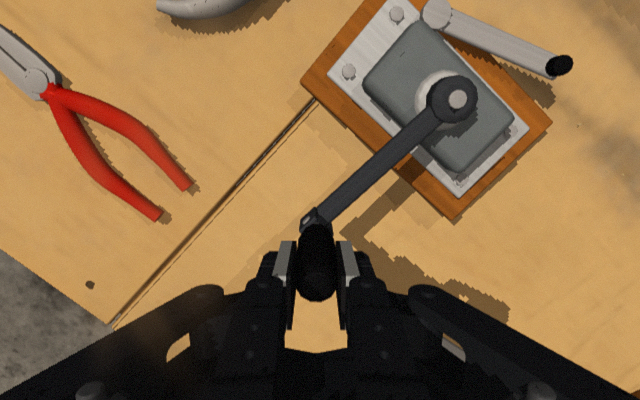

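View pics/s10.png

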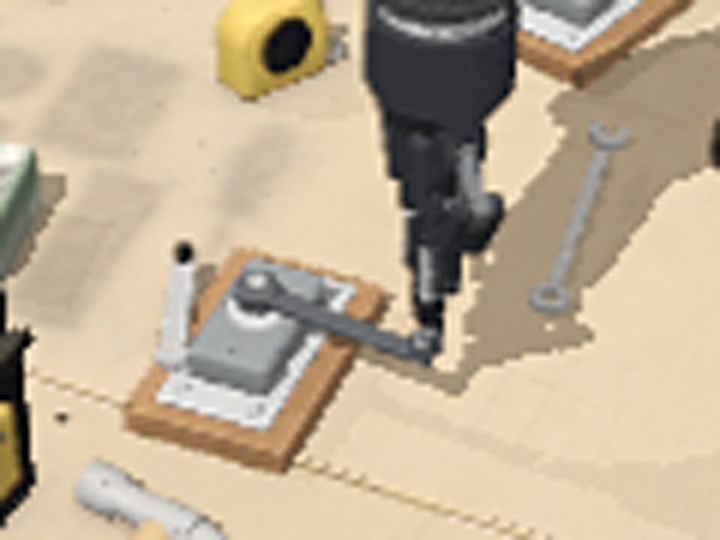

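The crank is following, with radius 0.1047 m and angle 3.09, and the grip is still upright. I'll continue.

>>> move_arm:
  gripper: [0.1, 0.1, 0.1, 0.1, 0.1]
  xyz:
    - [0.8, -0.7, 0]
    - [1.6, -1.3, 0]
    - [2.6, -1.8, 0]
    - [3.5, -2.3, 0]
    - [4.5, -2.6, 0]
  twist: [0.1, 0.2, 0.3, 0.4, 0.5]

```text
t: 8.9
eef_pos: [0.4786, 0.2822, 0.1805]
tool_rot: [0.001, 0.992, 0.13, 0.001]
contact_force: [5.0, -2.7, -0.2]
gripper_width: 0.21
```

>>> move_arm:
  gripper: [0.1, 0.1, 0.1, 0.1]
  xyz:
    - [0.8, -0.7, 0]
    - [1.6, -1.3, 0]
    - [2.1, -1.6, 0]
    - [2.1, -1.6, 0]
  twist: [0.1, 0.2, 0.25, 0.25]

```text
t: 9.23
eef_pos: [0.4927, 0.3003, 0.1802]
tool_rot: [0.004, 1.0, 0.005, -0.002]
contact_force: [-5.0, -10.4, 11.9]
gripper_width: 0.213
```

```bash
cat > st.py <<'E'
from h import *
import sys
k=sys.argv[1]
c=read_camera("wrist");cv2.imwrite(f"pics/w{k}.png",c["pixels"][:,:,::-1])
S=read_camera("side");a=S["pixels"][170:260,250:370,::-1]
cv2.imwrite(f"pics/s{k}.png",cv2.resize(a,None,fx=6,fy=6,interpolation=cv2.INTER_CUBIC))
o=get_obs();e=o["eef_pos"];print(o["t"],e,o["q"],o["contact_force"],o["gripper_width"],o["tool_rot"])
d=e[:2]-[.5685,.229];print(np.hypot(*d),np.arctan2(d[1],d[0])%6.283)
E
python3 st.py 11
```

```text
9.3333 [0.49254913 0.30018705 0.18022272] [-0.44011014  0.4818762  -0.27920014  1.88179108  0.18179572  0.80944631
 -2.37339381] [-3.73475129 -9.78094342 10.29454007] 0.20900714353375124 [ 0.00348371  0.99997005  0.00668433 -0.00175847]
0.10409673917931389 2.388559718526943
```

View pics/w11.png

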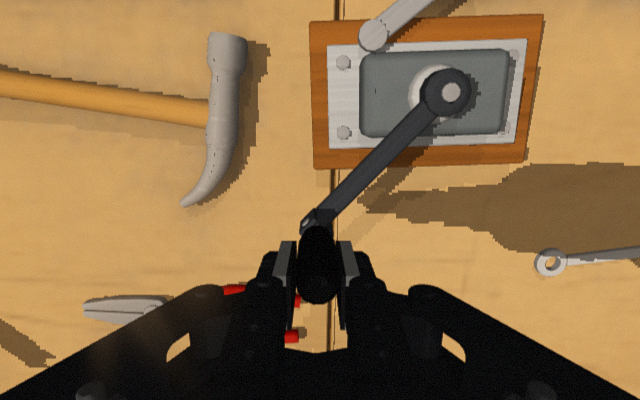

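The reaction of about 10 N against the direction of motion (friction alone would be 1.5 N) and the angle 2.389 against the expected 2.36–2.40 both say the crank is at its stop. I'll release and lift.

>>> move_arm:
  gripper: [0.1, 0.6, 0.6, 0.6, 0.6]
  xyz:
    - [0.1, -0.1, 0]
    - [0, 0, 0]
    - [0, 0, 0]
    - [0, 0, 0]
    - [0, 0, -1.5]
  twist: [0, 0, 0, 0, 0]

```text
t: 9.75
eef_pos: [0.492, 0.303, 0.1931]
tool_rot: [0.001, 1.0, 0.008, -0.002]
contact_force: [0.1, -0.4, 0.1]
gripper_width: 0.597
```

>>> move_arm:
  gripper: [0.6, 0.6, 0.6, 0.6, 0.6]
  xyz:
    - [0, 0, -2]
    - [0, 0, -5]
    - [0, 0, -8]
    - [0, 0, -11]
    - [0, 0, -13]
  twist: [0, 0, 0, 0, 0]

```text
t: 10.17
eef_pos: [0.4938, 0.3045, 0.3285]
tool_rot: [-0.001, 1.0, 0.008, 0.001]
contact_force: [-0.1, 0.9, -0.2]
gripper_width: 0.599
```

```bash
python3 st.py 12
```

```text
10.2667 [0.49462033 0.30525195 0.32965389] [-0.41180855  0.31572704 -0.31008234  1.74403669  0.10762381  1.09048499
 -2.31125124] [ 1.1163491  -1.58671818 -0.10142413] 0.5989364066486162 [-0.00232151  0.99995974  0.00806961  0.00316349]
0.10617233838447497 2.340394451319291
```

View pics/w12.png

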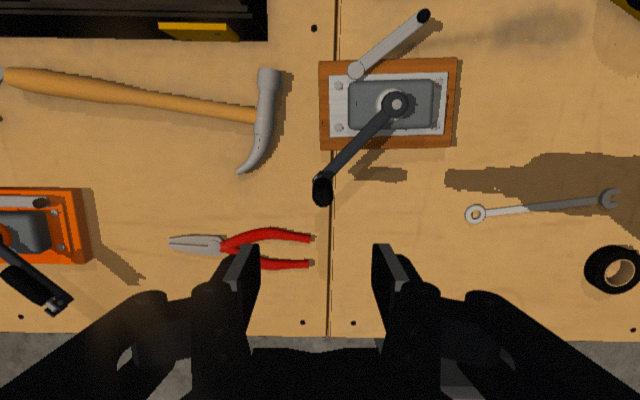

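View pics/s12.png

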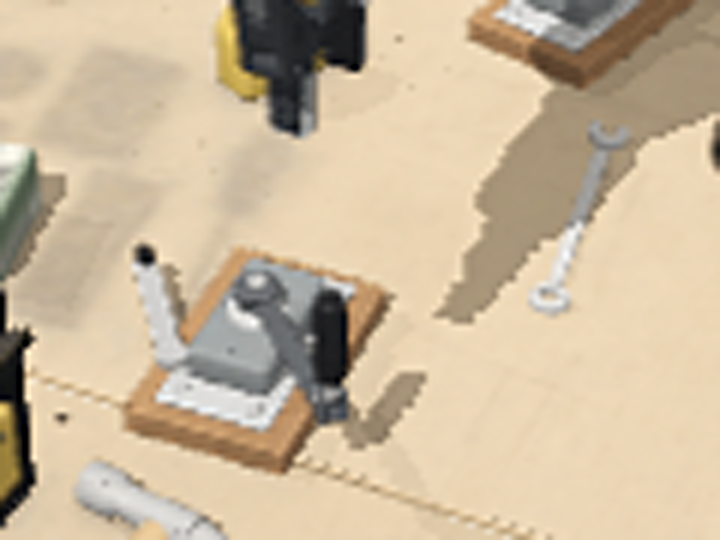

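The tool is clear and the grip stands upright (side crop 330,340). Wrist px: hub (398,104), hinge about (326,180). I'll settle the arm, then measure the angles.

>>> move_arm:
  gripper: [0.6, 0.6, 0.6, 0.6, 0.6]
  xyz:
    - [0, 0, 0]
    - [0, 0, 0]
    - [0, 0, 0]
    - [0, 0, 0]
    - [0, 0, 0]
  twist: [0, 0, 0, 0, 0]

```text
t: 10.68
eef_pos: [0.4931, 0.3034, 0.3243]
tool_rot: [0.0, 1.0, 0.008, -0.001]
contact_force: [-0.2, 0.1, 0.1]
gripper_width: 0.599
```

```bash
python3 st.py 13
python3 - <<'E'
from h import *
c=read_camera("wrist");S=read_camera("side")
cv2.imwrite("pics/w13c.png",cv2.resize(c["pixels"][40:220,290:480,::-1],None,fx=3.3,fy=3.3,interpolation=cv2.INTER_CUBIC))
H=np.array([.4917,.3005,.071]);s=np.array([.5685,.229,0]);u=s-H;u[2]=0;u/=np.linalg.norm(u)
for t in(0,10,20):
  t=np.radians(t)
  for n,k,ox,oy,f in(("w",c,290,40,3.3),("s",S,250,170,6)): print(n,[((proj(k,H+r*(u*np.sin(t)+np.array([0,0,np.cos(t)])))-[ox,oy])*f).round() for r in(0,.065)])
E
```

```text
10.7833 [0.49326778 0.30349216 0.32480877] [-0.4118019   0.32019878 -0.30909674  1.7493997   0.10805405  1.08956869
 -2.31129948] [-0.65737479  0.60550339 -0.28364479] 0.6030091850537611 [ 2.44190842e-04  9.99968456e-01  7.92835527e-03 -4.09905213e-04]
0.10587242109885413 2.361137288481724
w [array([ 93., 467.]), array([ 95., 521.])]
s [array([328., 396.]), array([328., 300.])]
w [array([ 93., 467.]), array([127., 488.])]
s [array([328., 396.]), array([319., 288.])]
w [array([ 93., 467.]), array([158., 454.])]
s [array([328., 396.]), array([311., 279.])]
```

View pics/w13c.png

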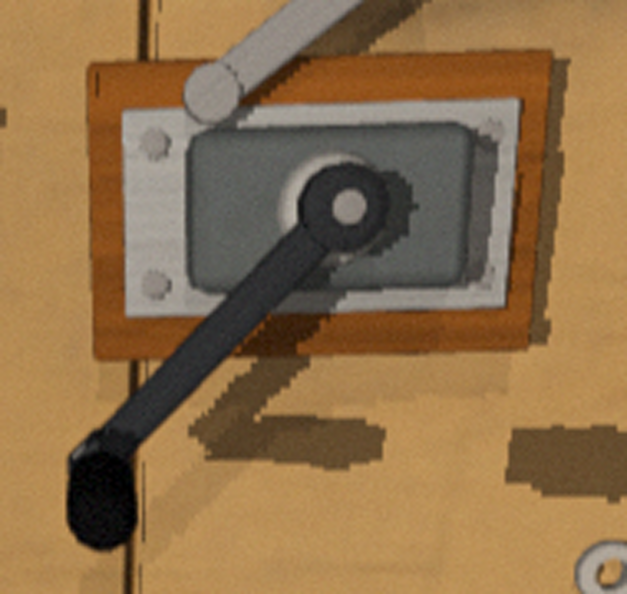

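Run:
```python
from h import *
c=read_camera("wrist")
f=lambda u,v,z:ray(c,(290+u/3.3,40+v/3.3),z)
h=f(349,206,.067);m=f(160,398,.059);print("arm",np.arctan2(*(m-f(349,206,.067))[1::-1]),np.arctan2(*(f(99,455,.072)-h)[1::-1]),h,f(99,455,.072))
for a,b,z in(((95,357),(526,348),.018),((90,65),(551,50),.018)): d=f(*a,z)-f(*b,z);print("yaw",np.arctan2(d[1],d[0])-np.pi/2,np.linalg.norm(d))
print([(d["p"],d["centre"]) for d in spot_point("short_grip_end","side")], get_obs()["joint_vel"])
```

```text
arm 2.4048874822730637 2.3716505052142445 [0.56872072 0.22814037 0.067     ] [0.49576614 0.29887393 0.072     ]
yaw 0.03545946950592116 0.1475591137888798
yaw 0.04478449025668341 0.1473193368103256
[(0.54, [0.5039, -0.1907, 0.0747])] [ 7.65719915e-05 -2.30216976e-03  1.20777423e-03 -8.23009203e-04
  8.40693985e-04  2.98286051e-03  6.03299480e-04]
```

The crank measures 3.967 − 2.39 ≈ 1.58 rad, which is at its stop. The grip is upright and the short winder is unmoved, so I'm handing in.

```bash
python3 -c "
from station import *
print(hand_in())"
```

```text
the job is handed in; nothing more can be done
None
```

The long winder's grip is folded fully upright and its crank is turned clockwise to the stop. I let go, lifted clear and handed the job in at about 11 s of the 42 s allowed; `hand_in()` gives no verdict.

- **Sequence:** I pinched the folded grip and raised it along its arc until the stop pushed back with about 16 N, with the crank still at about 0.35 rad. I then re-gripped it with the tool turned back 0.8 rad, because joint 7 would otherwise have come near its limit. After that I cranked until the stop pushed back with about 10 N.
- **Final state:** In the last wrist picture the grip is upright within a degree or two. The crank reads about 1.58 ± 0.03 rad. The arm was at rest with no contact force and the gripper was open about 19 cm above the grip.
- **Short winder:** Its grip end was still where it was first measured, within 3 mm. I never went near it.
- **Disagreements:** Early readings of the hinge from the wrist and the fixed cameras differed by up to 4 mm because the arm had not settled. I corrected this before gripping. No check failed.

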